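# Stop the thermal cycler rocking with a wedge

## Task

The bench thermal cycler rocks because one of its feet is too short. Push the wooden wedge, thin end first, under the short foot with your fingertips until the cycler stands level and no longer rocks, stopping when it is snug rather than ramming it, then take the hand away. Only push the wedge along the bench, never lift it, and leave the cycler itself and the other things around it alone.

Things in the scene. Friction and masses are not known exactly. Their poses are not given: they have to be found in the camera images.
- cycler: The thermal cycler: off-white box 240 mm (x) by 260 mm (y), 145 mm high, open lid up to 275 mm high at its -x end. Origin on the bench under its middle; x points to its sloping control panel, y out of its side with black vent slots, z up. Level, its underside is 26 mm above the bench, some 11 mm lower at the short foot's corner when leaning. It does not slide.
- rocker (a joint): The cycler's lean on to its short foot, rad. It rocks about the bench-level diagonal through two good feet. 0 = level (hard stop, cannot tip further that way); 0.062 = leaning fully, short foot on the bench, as at the start. It leans by its own weight, 1 to 3.5 N on the short foot.
- short_foot (a point): Lowest point of the short foot, a black rubber dome (ball radius 20 mm) under the cycler's +x +y corner, 25 mm in from both sides. 0 mm above the bench when leaning, 9 mm when level: the wedge's thin edge is then about 58 mm past this point. Axes as the cycler's: the wedge goes in along about -y (25 degrees off is fine).
- wedge: Loose wooden wedge flat on the bench, 140 x 50 mm, about 80 g, off the cycler's vented side, thin end towards it; up to 45 mm beside the short foot's line and 23 degrees askew. Origin: centre of underside. x points to the thin edge (70 mm away, 2 mm thick), -x to the upright thick end (70 mm, 19 mm high); even slope. Sliding it under takes up to about 8 N; once level the resistance rises sharply.
- bottle: A round brown reagent bottle with a white cap, 64 mm diameter, 130 mm high, to be left alone. The origin is the centre of its underside.
- tipbox: A grey pipette-tip box with a clear lid, 88 x 123 x 57 mm high, to be left alone. The origin is the centre of its underside.
- beaker: An open glass beaker, 72 mm diameter, 85 mm high, to be left alone. The origin is the centre of its underside.
Things that resemble listed ones, but are neither listed nor needed, are in the scene too. Several things look just like the wedge: the one meant starts farthest from the robot's base.

How it is judged:
By the outcome, as a careful person would: the job done as asked, in the order asked, and still so for the second after the job is handed in, with the robot touching nothing.
It also fails if it takes over 72 s, if anything falls off the work surface, if the arm or the gripper's body presses on something with over 40 N, if the wrist force passes 120 N, or if a joint passes its speed limit or range.

## Robot

A 7-joint arm with a two-finger parallel gripper is mounted at the origin on the work surface. World frame = base frame: x ahead of the robot, y to its left, z up, the work surface at z = 0. Lengths are in m, angles in rad, forces in N, time in s.
With the tool pointing down it reaches from about 0.425 to 0.95 m from the base axis. Payload 4.7 kg.
Tool frame: the origin (TCP) lies midway between the tips of the shut fingers; the grasp point (between the pads) lies 19 mm behind it; x points along the fingers, y is the direction in which the jaws open and shut, and the axes are right-handed (so a half turn about x gives the same grasp; the last joint's range is limited). The gripper opens to 87 mm and grips with 3 to 60 N. Pads are 19 mm wide; open, the fingers measure 117 mm over their backs; the gripper's body (75 mm by 190 mm) begins 51 mm behind the grasp point.
Start: joints at [1.144, 0.469, -0.049, 1.532, 0.024, 1.141, -0.082], TCP at [0.262, -0.622, 0.223] pointing down, gripper open.
Joint ranges: [-2.59, 2.59], [-0.33, 1.99], [-1.39, 1.29], [0.1, 2.45], [-1.04, 4.18], [0.21, 1.99], [-2.66, 2.66]. Speed limits (rad/s): [2.57, 2.57, 3.14, 3.14, 3.14, 3.14, 3.14].

## Interface

Orientations are given as a unit quaternion [x, y, z, w].
In Python, from rig import sense, snapshot, job_done gives the robot as it stands.
- The arm moves only by the tool move_arm, never from a script. Its arguments are lists of equal length, an entry for each row: "delta_rot": the turn, a rotation vector about the tool's x, y, z in degrees, a list of three; "delta_pos": the shift along the tool's x, y, z in cm, a list of three; "fingers": the opening, from 0 (shut) to 1 (fully open). In form: {"delta_rot": [[ax, ay, az], ...], "delta_pos": [[tx, ty, tz], ...], "fingers": [fingers, ...]}. A call has 1 to 10 rows; each row shifts and turns the commanded pose from where the row before left it, along the tool's axes as they then stand; what a row does not reach is not made up. A row lasts 1/12 s, in which the tool goes at most 41.7 mm and 7.16 degrees, less where a joint would pass 70% of its speed; a pose out of reach is approached as far as the arm can. A call is refused whole if a number of a shift passes 4.17 or a number of a turn 7.16, either way. A call with a gripper value outside its range is refused whole. The fingers move at their own pace and stop on an object; "force" is the grip in N (left out, the last holds). Time passes only in rows, so rows that do not move let the fingers close. It gives the time, the measured TCP pose, the force and the opening at its end, in the units of the state.
- sense(): the state, without advancing time (a new reading comes with each control period).
- snapshot(name): name is "scene" or "side" or "wrist"; returns a dict with "frame" (420x560x3 uint8, red, green, blue), "fx", "fy", "cx", "cy" (pixels), "T" (4x4, takes a point from camera to world coordinates). Camera axes: x right, y down, z forward; pixel columns grow to the right and rows downward; lengths in m; the calibration is good to about 2 mm. A picture is of the moment at which its call begins. There is no depth.
- job_done(): hands the job in, once; it reports no verdict.
The state is a dict: "time": time; "qpos": joint angles; "qd": joint speeds; "joint_efforts": joint torques, N m; "ee_pos": TCP position; "orientation": TCP orientation; "force": force on the tool from outside, world axes, zero at the start; "torque": the same for the moment, N m; "grip_width": finger opening in m.
Only numpy, scipy, OpenCV 4.12 (cv2) and the standard library are available. Lean on these libraries where they do the work, as an engineer would, in place of code of your own. Each camera call takes 0.05 s, during which the arm holds its last target. There are 200 camera calls.

## Working session

There is one attempt and no reset: what is moved stays moved. The work goes in short steps, Python scripts to look and compute and a tool call to move; the robot and the scene stay as the last step left them, time stands still between calls to the robot, and variables do not carry over. Pictures are saved under pics/ and viewed, about 8 in all and at most 12, crops included, and the job is handed in when it is done.

Besides the shell and the picture viewer there is one more tool, called after "Request:" as a command line: name --argument value ..., lists and objects as JSON in quotes. move_arm: Moves the arm, as the interface text tells. Its arguments: {"type":"object","properties":{"delta_rot":{"type":"array"},"delta_pos":{"type":"array"},"fingers":{"type":"array"},"force":{"type":"number"}},"required":["delta_rot","delta_pos","fingers"]}

```bash
mkdir -p pics
cat > h.py <<'E'
import numpy as np, cv2
from rig import sense, snapshot, job_done
def ray(s,u,v,z=0.):
    d=np.array([(u-s["cx"])/s["fx"],(v-s["cy"])/s["fy"],1.]); T=np.array(s["T"]); d=T[:3,:3]@d; o=T[:3,3]
    return o+d*(z-o[2])/d[2]
def proj(s,p):
    T=np.array(s["T"]); q=T[:3,:3].T@(np.array(p)-T[:3,3]); return s["fx"]*q[0]/q[2]+s["cx"], s["fy"]*q[1]/q[2]+s["cy"]
E
python3 - <<'E'
from h import *
ims=[]
import pickle
S={}
for n in("scene","side"):
    s=snapshot(n); S[n]=s; ims.append(s["frame"][:,:,::-1]); print(n,np.round(s["T"],3).tolist(),s["fx"])
pickle.dump(S,open("s0.pkl","wb"))
for n,i in zip(S,ims): cv2.imwrite(f"pics/{n}0.png",i)
print(sense())
E
```

```text
scene [[0.084, 0.688, -0.721, 1.334], [0.996, -0.054, 0.064, -0.038], [0.005, -0.724, -0.69, 0.896], [0.0, 0.0, 0.0, 1.0]] 475.9629514891295
side [[0.356, -0.873, 0.334, 0.115], [-0.935, -0.333, 0.126, -0.112], [0.001, -0.357, -0.934, 1.02], [0.0, 0.0, 0.0, 1.0]] 398.32106146469016
{'time': 0.1, 'qpos': array([ 1.14409356,  0.46938996, -0.0485876 ,  1.53355579,  0.02412696,
        1.14099118, -0.08231026]), 'qd': array([-0.00037821, -0.00180388,  0.00058982, -0.0046352 , -0.0019265 ,
        0.00046697, -0.00023505]), 'joint_efforts': array([ 3.80183101e-04, -5.09168851e+01, -8.11603200e-02, -2.36828703e+01,
       -6.14677789e-02,  3.44108313e-02,  8.01277201e-05]), 'ee_pos': array([ 0.26128785, -0.62180479,  0.22159259]), 'orientation': array([-0.69301069, -0.14032926,  0.69331683, -0.13912459]), 'force': array([ 0.00634281,  0.19890393, -0.95348827]), 'torque': array([ 0.02845601,  0.03460953, -0.03998846]), 'grip_width': 0.08680720536623528}
```

View pics/scene0.png

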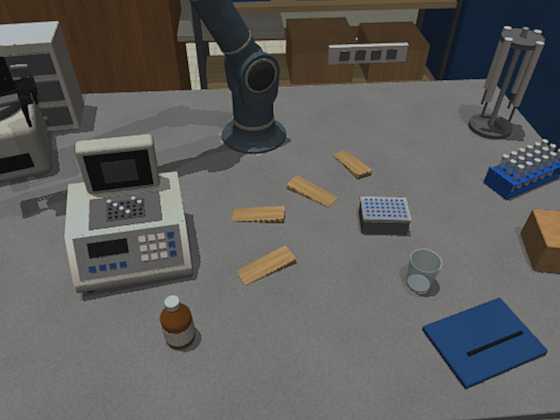

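View pics/side0.png

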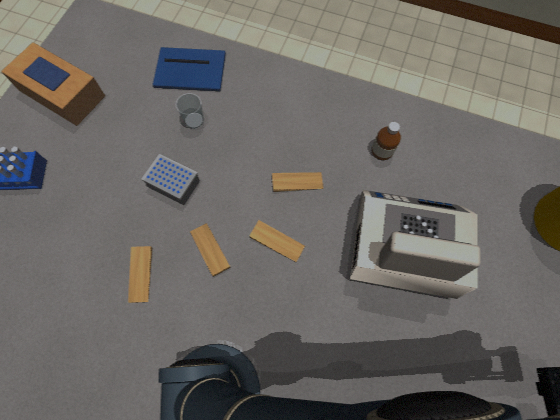

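Candidates for the wedge in the scene view are (266,264), (259,214), (312,190) and (352,164). The lowest in the image, (266,264), which is (298,181) in side, looks farthest from the base. I'll compute the distances and enlarge it.

```bash
cat >> h.py <<'E'
def wedges(s):
    h=cv2.cvtColor(s["frame"],cv2.COLOR_RGB2HSV)
    m=cv2.inRange(h,(8,80,90),(25,255,255))
    cs,_=cv2.findContours(m,cv2.RETR_EXTERNAL,cv2.CHAIN_APPROX_NONE)
    return [c for c in cs if 300<cv2.contourArea(c)<2500]
E
python3 - <<'E'
from h import *
import pickle
S=pickle.load(open("s0.pkl","rb"))
for n,s in S.items():
    for c in wedges(s):
        m=c.mean(axis=(0,1)); p=ray(s,*m,.008)
        a=cv2.approxPolyDP(c,5,True)[:,0]
        print(n,m.round(),p.round(3),"r",np.hypot(*p[:2]).round(3),[(tuple(map(int,q)),ray(s,*q,0.0)[:2].round(3).tolist()) for q in a])
a=S["scene"]["frame"][160:310,60:310,::-1]; b=S["side"]["frame"][150:310,260:490,::-1]
a=cv2.resize(a,None,fx=3.2,fy=3.2,interpolation=2)[:, :]; cv2.imwrite("pics/c1.png",a)
cv2.imwrite("pics/c2.png",cv2.resize(b,None,fx=3.4,fy=3.4,interpolation=2))
E
```

```text
scene [266. 265.] [0.577 0.001 0.008] r 0.577 [((295, 258), [0.553, 0.077]), ((283, 246), [0.51, 0.051]), ((236, 271), [0.583, -0.071]), ((247, 284), [0.625, -0.046])]
scene [549. 226.] [0.501 0.76  0.008] r 0.91 [((533, 209), [0.425, 0.757]), ((546, 245), [0.56, 0.726]), ((559, 247), [0.569, 0.756]), ((559, 211), [0.439, 0.825])]
scene [258. 214.] [ 0.394 -0.006  0.008] r 0.394 [((283, 206), [0.359, 0.065]), ((234, 209), [0.36, -0.072]), ((232, 220), [0.404, -0.078]), ((280, 221), [0.418, 0.051])]
scene [311. 191.] [0.311 0.149 0.008] r 0.344 [((287, 184), [0.264, 0.085]), ((327, 206), [0.368, 0.187]), ((336, 198), [0.337, 0.218]), ((298, 176), [0.23, 0.122])]
scene [352. 163.] [0.191 0.291 0.008] r 0.349 [((333, 154), [0.128, 0.245]), ((357, 177), [0.248, 0.297]), ((371, 170), [0.218, 0.347]), ((345, 150), [0.11, 0.287])]
scene [343.   2.] [-1.151  0.516  0.008] r 1.261 [((233, 3), [-1.201, -0.048]), ((454, 0), [-1.163, 1.106])]
side [139. 274.] [0.184 0.292 0.008] r 0.345 [((150, 246), [0.261, 0.304]), ((131, 247), [0.24, 0.349]), ((129, 302), [0.112, 0.286]), ((147, 301), [0.13, 0.245])]
side [209. 249.] [0.308 0.152 0.008] r 0.343 [((206, 223), [0.372, 0.192]), ((190, 232), [0.334, 0.222]), ((213, 275), [0.25, 0.116]), ((229, 265), [0.288, 0.088])]
side [276. 241.] [ 0.391 -0.004  0.008] r 0.391 [((258, 220), [0.43, 0.064]), ((250, 236), [0.381, 0.067]), ((296, 261), [0.36, -0.071]), ((304, 246), [0.406, -0.077])]
side [297. 181.] [0.574 0.005 0.008] r 0.574 [((321, 174), [0.622, -0.052]), ((272, 173), [0.576, 0.079]), ((273, 190), [0.527, 0.058]), ((322, 188), [0.582, -0.068])]
```

View pics/c1.png

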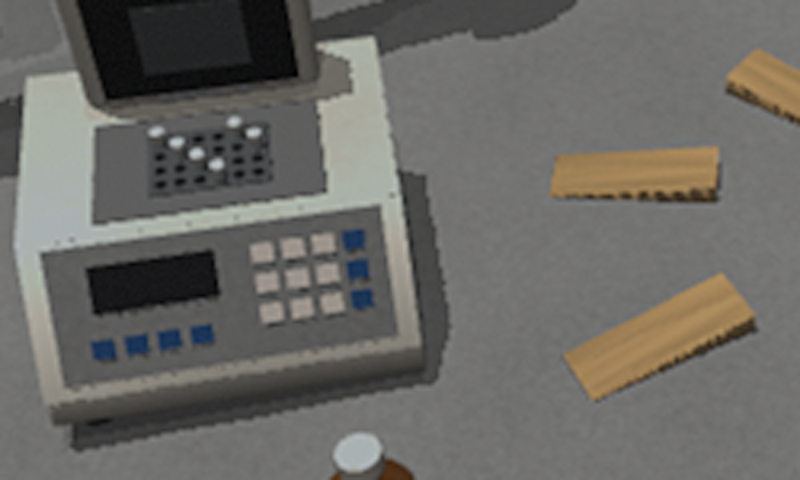

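View pics/c2.png

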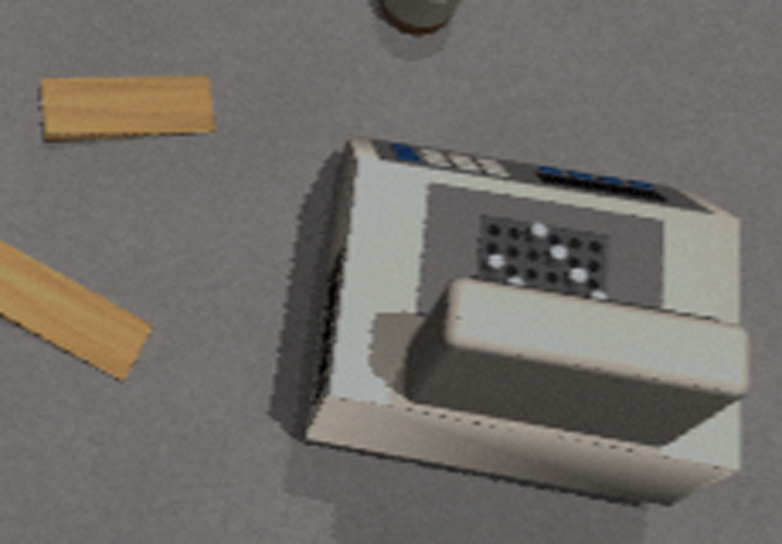

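c1 confirms that the wedge meant is at scene (266,264): its thin end faces the cycler (left, at about (241,278)) and it is the farthest at r 0.577. Now the cycler's corners: scene bottom front-right (191,274), front-left (76,291) and top rear-right (178,172); side bottom rear (350,279) and (457,298).

Run:
```python
from h import *
import pickle
S=pickle.load(open("s0.pkl","rb")); a,b=S["scene"],S["side"]
P={k:ray(*v)[:2] for k,v in {"+x+y b":(a,191.2,274,.015),"+x-y b":(a,75.6,291.3,.026),"-x+y b":(b,349.7,279.4,.026),"-x-y b":(b,457,298.5,.037),"-x+y t side":(b,357.9,267.6,.145),"-x+y t sc":(a,178.1,171.9,.145)}.items()}
for k,v in P.items(): print(k,v.round(3))
# rigid fit of footprint
from scipy.optimize import least_squares
L={"+x+y b":(.12,.13),"+x-y b":(.12,-.13),"-x+y b":(-.12,.13),"-x-y b":(-.12,-.13)}
f=lambda q:np.concatenate([np.array(q[:2])+np.array([[np.cos(q[2]),-np.sin(q[2])],[np.sin(q[2]),np.cos(q[2])]])@l-P[k] for k,l in L.items()])
r=least_squares(f,[.5,-.3,0]); print(r.x.round(3),np.rad2deg(r.x[2]),(r.fun*1000).round(1))
q=r.x;R=np.array([[np.cos(q[2]),-np.sin(q[2])],[np.sin(q[2]),np.cos(q[2])]])
foot=q[:2]+R@[.095,.105]; print("foot",foot.round(4),"-y dir",(R@[0,-1]).round(3))
for n,s in S.items():
    print(n,"foot px",proj(s,[*foot,0]))
h=cv2.cvtColor(b["frame"],cv2.COLOR_RGB2HSV);
print("bottle",ray(a,179,340,0)[:2].round(3), "beaker",ray(a,420,285,0)[:2].round(3),"tipbox",ray(a,386,230,0)[:2].round(3))
```

```text
+x+y b [ 0.596 -0.177]
+x-y b [ 0.635 -0.433]
-x+y b [ 0.358 -0.214]
-x-y b [ 0.404 -0.47 ]
-x+y t side [ 0.361 -0.211]
-x+y t sc [ 0.369 -0.204]
[ 0.498 -0.323  0.16 ] 9.194030855685133 [-0.3  0.6  2.1  0.6  1.2 -0.7 -3.  -0.5]
foot [ 0.5753 -0.2046] -y dir [ 0.16  -0.987]
scene foot px (np.float64(180.66570732591632), np.float64(271.95561141379966))
side foot px (np.float64(368.35402981328343), np.float64(206.3200364895577))
bottle [ 0.764 -0.197] beaker [0.661 0.363] tipbox [0.474 0.328]
```

```bash
cat >> h.py <<'E'
from scipy.spatial.transform import Rotation as Ro
D=np.array([.16,-.987,0]); FOOT=np.array([.5753,-.2046,0])
def to(p=None,ydir=None):
    "remaining shift in tool axes (cm) and turn about tool axes (deg) to point p / jaw direction ydir, tool down"
    s=sense(); R=Ro.from_quat(s["orientation"]); M=R.as_matrix()
    print("t",round(s["time"],2),"tcp",s["ee_pos"].round(4),"F",s["force"].round(2),"w",round(s["grip_width"],4))
    print("q",s["qpos"].round(2),"tool x",M[:,0].round(3),"y",M[:,1].round(3),"z",M[:,2].round(3))
    if p is not None: print("shift cm",((M.T@(np.array(p)-s["ee_pos"]))*100).round(2))
    if ydir is not None:
        x=np.array([0,0,-1.]); y=np.array(ydir)/np.linalg.norm(ydir)
        for sg in(1,-1):
            G=np.stack([x,sg*y,np.cross(x,sg*y)],1); print("turn deg",sg,np.rad2deg(Ro.from_matrix(M.T@G).as_rotvec()).round(2))
E
python3 - <<'E'
from h import *
to([.262,-.622,.37],D); to([.64,0.02,.37])
E
```

```text
t 0.1 tcp [ 0.2613 -0.6218  0.2216] F [ 0.01  0.2  -0.95] w 0.0868
q [ 1.14  0.47 -0.05  1.53  0.02  1.14 -0.08] tool x [-0.001  0.002 -1.   ] y [ 0.387 -0.922 -0.002] z [-0.922 -0.387  0.   ]
shift cm [-14.84   0.02  -0.06]
turn deg 1 [13.59  0.02  0.1 ]
turn deg -1 [-1.6641e+02 -1.5000e-01  2.0000e-02]
t 0.1 tcp [ 0.2613 -0.6218  0.2216] F [ 0.01  0.2  -0.95] w 0.0868
q [ 1.14  0.47 -0.05  1.53  0.02  1.14 -0.08] tool x [-0.001  0.002 -1.   ] y [ 0.387 -0.922 -0.002] z [-0.922 -0.387  0.   ]
shift cm [-14.77 -44.52 -59.78]
```

Request:
move_arm --delta_rot '[[2.7, 0, 0], [2.7, 0, 0], [2.7, 0, 0], [2.7, 0, 0], [2.7, 0, 0], [0, 0, 0]]' --delta_pos '[[-3, 0, 0], [-3, 0, 0], [-3, 0, 0], [-3, 0, 0], [-3, 0, 0], [0, 0, 0]]' --fingers '[0.7, 0.7, 0.7, 0.7, 0.7, 0.7]'

```text
time: 0.6
ee_pos: [0.2625, -0.6243, 0.3796]
orientation: [0.706, 0.053, -0.703, 0.061]
force: [-0.6, 0.1, 0.5]
grip_width: 0.0626
```

Request:
move_arm --delta_rot '[[0, 0, 0], [0, 0, 0], [0, 0, 0], [0, 0, 0], [0, 0, 0], [0, 0, 0], [0, 0, 0], [0, 0, 0], [0, 0, 0], [0, 0, 0]]' --delta_pos '[[0, -2.8, -2.4], [0, -2.8, -2.4], [0, -2.8, -2.4], [0, -2.8, -2.4], [0, -2.8, -2.4], [0, -2.8, -2.4], [0, -2.8, -2.4], [0, -2.8, -2.4], [0, -2.8, -2.4], [0, -2.8, -2.4]]' --fingers '[0.7, 0.7, 0.7, 0.7, 0.7, 0.7, 0.7, 0.7, 0.7, 0.7]'

```text
time: 1.43
ee_pos: [0.4535, -0.3054, 0.3722]
orientation: [-0.705, -0.057, 0.705, -0.057]
force: [0.9, 0.6, 0.0]
grip_width: 0.061
```

Request:
move_arm --delta_rot '[[0, 0, 0], [0, 0, 0], [0, 0, 0], [0, 0, 0], [0, 0, 0], [0, 0, 0], [0, 0, 0], [0, 0, 0], [0, 0, 0], [0, 0, 0]]' --delta_pos '[[0, -2.8, -2.4], [0, -2.8, -2.4], [0, -2.8, -2.4], [0, -2.8, -2.4], [0, -2.8, -2.4], [0, -2.8, -2.4], [0, -2.8, -2.4], [0, -2.8, -2.4], [0, -2.8, -2.4], [0, 0, 0]]' --fingers '[0.7, 0.7, 0.7, 0.7, 0.7, 0.7, 0.7, 0.7, 0.7, 0.7]'

```text
time: 2.27
ee_pos: [0.6274, -0.0141, 0.3711]
orientation: [-0.704, -0.064, 0.704, -0.059]
force: [-0.6, 1.1, -1.0]
grip_width: 0.061
```

Run:
```python
from h import *
to([.659,.026,.04],D)
s=snapshot("wrist"); cv2.imwrite("pics/w1.png",s["frame"][:,:,::-1]); print(np.round(s["T"],3).tolist())
```

```text
t 2.27 tcp [ 0.6274 -0.0141  0.3711] F [-0.61  1.14 -1.02] w 0.061
q [ 0.23  0.33 -0.38  1.42  0.12  1.41 -1.54] tool x [-0.001  0.006 -1.   ] y [ 0.174 -0.985 -0.006] z [-0.985 -0.174 -0.001]
shift cm [33.13 -3.18 -3.79]
turn deg 1 [ 0.8  -0.03  0.37]
turn deg -1 [-1.792e+02 -5.800e-01 -5.000e-02]
[[0.175, -0.946, -0.274, 0.702], [-0.985, -0.17, -0.043, -0.001], [-0.006, 0.277, -0.961, 0.534], [0.0, 0.0, 0.0, 1.0]]
```

View pics/w1.png

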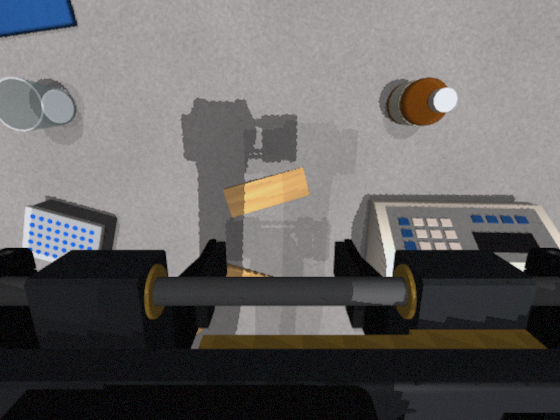

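The wrist view shows the wedge at (267,192) with its thin end to the right, and the camera on the tool's -z side. I'll go down on the wedge's +x side.

Request:
move_arm --delta_rot '[[0.8, 0, 0.4], [0, 0, 0], [0, 0, 0], [0, 0, 0], [0, 0, 0], [0, 0, 0], [0, 0, 0], [0, 0, 0], [0, 0, 0], [0, 0, 0]]' --delta_pos '[[0, -1.6, -1.9], [0, -1.6, -1.9], [4, 0, 0], [4, 0, 0], [4, 0, 0], [4, 0, 0], [4, 0, 0], [4, 0, 0], [4, 0, 0], [3, 0, 0]]' --fingers '[0.7, 0.7, 0.7, 0.7, 0.7, 0.7, 0.7, 0.7, 0.7, 0.7]'

```text
time: 3.15
ee_pos: [0.6563, 0.0097, 0.0587]
orientation: [-0.704, -0.049, 0.707, -0.055]
force: [0.1, -0.9, 0.6]
grip_width: 0.0609
```

Request:
move_arm --delta_rot '[[0, 0, 0], [0, 0, 0]]' --delta_pos '[[0, 0, 0], [0, 0, 0]]' --fingers '[0.7, 0.7]'

```text
time: 3.32
ee_pos: [0.6573, 0.0104, 0.061]
orientation: [-0.704, -0.049, 0.706, -0.055]
force: [0.5, 0.2, 1.1]
grip_width: 0.0609
```

Run:
```python
from h import *
to([.659,.026,.01],D)
```

```text
t 3.32 tcp [0.6573 0.0104 0.061 ] F [0.52 0.18 1.1 ] w 0.0609
q [ 0.14  0.63 -0.33  1.7   0.26  0.86 -1.72] tool x [-0.003 -0.008 -1.   ] y [ 0.147 -0.989  0.007] z [-0.989 -0.147  0.004]
shift cm [ 5.09 -1.55 -0.42]
turn deg 1 [-0.77  0.22 -0.41]
turn deg -1 [179.22  -0.64  -0.35]
```

Correct, then creep down to feel the bench.

Request:
move_arm --delta_rot '[[-0.8, 0.2, -0.4], [0, 0, 0], [0, 0, 0], [0, 0, 0], [0, 0, 0]]' --delta_pos '[[0, -1.6, -0.4], [2, 0, 0], [1.6, 0, 0], [0, 0, 0], [0, 0, 0]]' --fingers '[0.7, 0.7, 0.7, 0.7, 0.7]'

```text
time: 3.73
ee_pos: [0.6615, 0.0292, 0.0284]
orientation: [0.707, 0.058, -0.703, 0.057]
force: [1.2, 0.4, 0.4]
grip_width: 0.0611
```

Run:
```python
from h import *
to([.659,.026,.01],D)
s=snapshot("side"); cv2.imwrite("pics/s1.png",cv2.resize(s["frame"][110:270,200:420,::-1],None,fx=3.6,fy=3.6,interpolation=2))
```

```text
t 3.73 tcp [0.6615 0.0292 0.0284] F [1.22 0.44 0.4 ] w 0.0611
q [ 0.12  0.67 -0.32  1.71  0.28  0.8  -1.74] tool x [ 0.006  0.001 -1.   ] y [ 0.162 -0.987 -0.   ] z [-0.987 -0.162 -0.006]
shift cm [1.83 0.28 0.31]
turn deg 1 [ 0.14 -0.37  0.01]
turn deg -1 [-1.7986e+02 -1.0000e-02 -5.7000e-01]
```

View pics/s1.png

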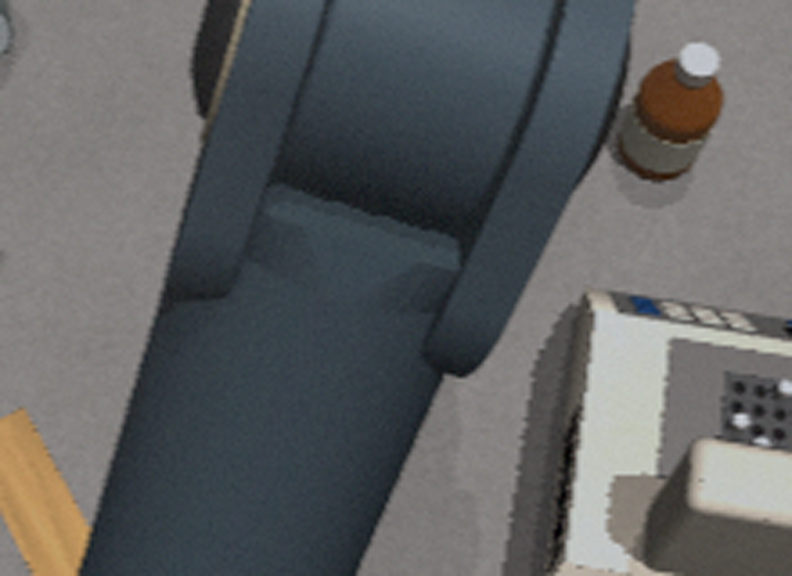

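The side view is blocked by the arm (the wedge is hidden), so I'll use force and the scene camera.

Request:
move_arm --delta_rot '[[0, 0, 0], [0, 0, 0], [0, 0, 0], [0, 0, 0]]' --delta_pos '[[0.5, 0, 0], [0.5, 0, 0], [0, 0, 0], [0, 0, 0]]' --fingers '[0.7, 0.7, 0.7, 0.7]'

```text
time: 4.12
ee_pos: [0.6603, 0.028, 0.0164]
orientation: [0.706, 0.057, -0.704, 0.057]
force: [1.0, 0.2, 0.4]
grip_width: 0.0607
```

Request:
move_arm --delta_rot '[[0, 0, 0], [0, 0, 0], [0, 0, 0], [0, 0, 0]]' --delta_pos '[[0.3, 0, 0], [0.2, 0, 0], [0, 0, 0], [0, 0, 0]]' --fingers '[0.7, 0.7, 0.7, 0.7]'

```text
time: 4.45
ee_pos: [0.6602, 0.0281, 0.0111]
orientation: [0.706, 0.057, -0.704, 0.057]
force: [-0.4, -0.8, 0.4]
grip_width: 0.0608
```

Request:
move_arm --delta_rot '[[0, 0, 0], [0, 0, 0], [0, 0, 0], [0, 0, 0]]' --delta_pos '[[0.2, 0, 0], [0.2, 0, 0], [0, 0, 0], [0, 0, 0]]' --fingers '[0.7, 0.7, 0.7, 0.7]'

```text
time: 4.78
ee_pos: [0.6602, 0.0281, 0.0071]
orientation: [0.706, 0.057, -0.704, 0.057]
force: [0.6, -0.8, -0.7]
grip_width: 0.0608
```

Run:
```python
from h import *
to([.659,.026,.01],D)
s=snapshot("scene"); cv2.imwrite("pics/c3.png",cv2.resize(s["frame"][180:310,160:330,::-1],None,fx=4.5,fy=4.5,interpolation=2))
```

```text
t 4.78 tcp [0.6602 0.0281 0.0071] F [ 0.59 -0.8  -0.74] w 0.0608
q [ 0.11  0.7  -0.31  1.72  0.29  0.76 -1.75] tool x [ 0.003  0.    -1.   ] y [ 0.162 -0.987  0.   ] z [-0.987 -0.162 -0.003]
shift cm [-0.29  0.19  0.15]
turn deg 1 [ 0.09 -0.18 -0.  ]
turn deg -1 [-179.91    0.     -0.28]
```

View pics/c3.png

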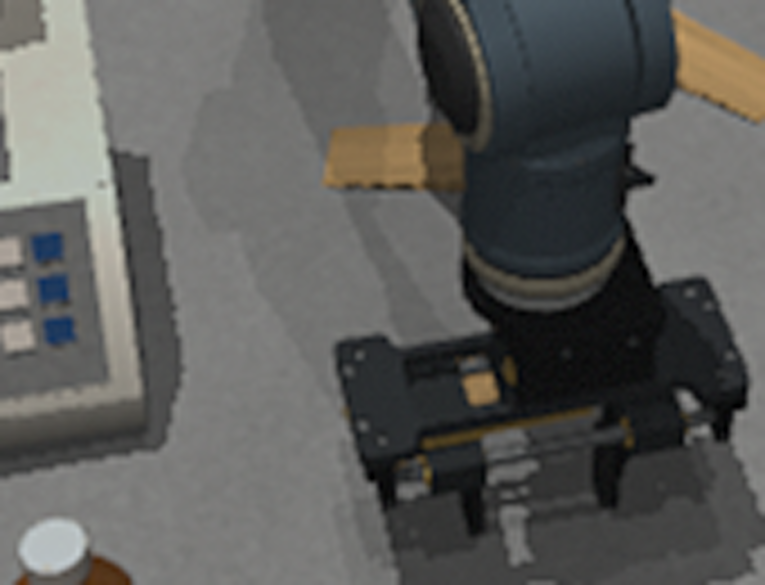

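Request:
move_arm --delta_rot '[[0, 0, 0], [0, 0, 0], [0, 0, 0], [0, 0, 0], [0, 0, 0], [0, 0, 0], [0, 0, 0], [0, 0, 0], [0, 0, 0], [0, 0, 0]]' --delta_pos '[[0.3, 0, 0], [0, 0, 0.5], [0, 0, 0.5], [0, 0, 0.5], [0, 0, 0.5], [0, 0, 0.5], [0, 0, 0.5], [0, 0, 0.5], [0, 0, 0.5], [0, 0, 0.5]]' --fingers '[0.7, 0.7, 0.7, 0.7, 0.7, 0.7, 0.7, 0.7, 0.7, 0.7]'

```text
time: 5.67
ee_pos: [0.6156, 0.0208, 0.0043]
orientation: [0.706, 0.057, -0.703, 0.057]
force: [0.2, 0.1, 0.8]
grip_width: 0.0608
```

Request:
move_arm --delta_rot '[[0, 0, 0], [0, 0, 0], [0, 0, 0], [0, 0, 0], [0, 0, 0], [0, 0, 0], [0, 0, 0], [0, 0, 0], [0, 0, 0], [0, 0, 0]]' --delta_pos '[[0, 0, 0.4], [0, 0, 0.4], [0, 0, 0.4], [0, 0, 0.4], [0, 0, 0.4], [0, 0, 0.4], [0, 0, 0.4], [0, 0, 0.4], [0, 0, 0.4], [0, 0, 0]]' --fingers '[0.7, 0.7, 0.7, 0.7, 0.7, 0.7, 0.7, 0.7, 0.7, 0.7]'

```text
time: 6.5
ee_pos: [0.5793, 0.0149, 0.004]
orientation: [0.706, 0.057, -0.704, 0.057]
force: [-0.3, -0.8, -0.4]
grip_width: 0.061
```

Run:
```python
from h import *
to(None,D); p=sense()["ee_pos"]-FOOT; print("lat",p[:2]@[.987,.16],"along",p@D)
```

```text
t 6.5 tcp [0.5793 0.0149 0.004 ] F [-0.28 -0.76 -0.42] w 0.061
q [ 0.14  0.61 -0.32  1.92  0.3   0.65 -1.77] tool x [ 0.002  0.    -1.   ] y [ 0.161 -0.987  0.   ] z [-0.987 -0.161 -0.002]
turn deg 1 [ 0.09 -0.13 -0.01]
turn deg -1 [-1.7991e+02  1.0000e-02 -2.1000e-01]
lat 0.03911150177693644 along -0.21601239756282173
```

Request:
move_arm --delta_rot '[[0, 0, 0], [0, 0, 0], [0, 0, 0], [0, 0, 0], [0, 0, 0], [0, 0, 0], [0, 0, 0], [0, 0, 0], [0, 0, 0]]' --delta_pos '[[0, 0, 0.2], [0, 0, 0.2], [0, 0, 0], [0, 0, -1], [0, 0, -2], [-3, 0, 0], [-4, 0, 0], [-4, 0, 0], [-2, 0, 0]]' --fingers '[0.7, 0.7, 0.7, 0.7, 0.7, 0.7, 0.7, 0.7, 0.5]'

```text
time: 7.25
ee_pos: [0.6088, 0.02, 0.1389]
orientation: [0.708, 0.058, -0.701, 0.057]
force: [0.9, 0.1, -0.1]
grip_width: 0.0583
```

Request:
move_arm --delta_rot '[[-7, 0, 0], [-7, 0, 0], [-7, 0, 0], [-7, 0, 0], [-7, 0, 0], [-7, 0, 0], [-7, 0, 0], [-7, 0, 0], [-7, 0, 0], [-7, 0, 0]]' --delta_pos '[[0, -1, 0], [0, -1, 0], [0, -1, 0], [0, -1, 0], [0, -1, 0], [0, -1, 0], [0, 0, 0], [0, 0, 0], [0, 0, 0], [0, 0, 0]]' --fingers '[0.18, 0.18, 0.18, 0.18, 0.18, 0.18, 0.18, 0.18, 0.18, 0.18]'

```text
time: 8.08
ee_pos: [0.5799, 0.0718, 0.1342]
orientation: [0.544, 0.452, -0.542, 0.453]
force: [0.3, 0.1, -0.3]
grip_width: 0.0155
```

Request:
move_arm --delta_rot '[[-7, 0, 0], [-7, 0, 0], [-6, 0, 0], [0, 0, 0], [0, 0, 0]]' --delta_pos '[[0, 0, -2.5], [0, 0, -2.5], [0, 0, -2.5], [0, 0, 0], [0, 0, 0]]' --fingers '[0.18, 0.18, 0.18, 0.18, 0.18]'

```text
time: 8.5
ee_pos: [0.5841, 0.1482, 0.1343]
orientation: [0.459, 0.539, -0.456, 0.54]
force: [0.2, -0.4, -0.6]
grip_width: 0.0156
```

Run:
```python
from h import *
to(None,[.987,.16,0])
for n in("scene","side","wrist"):
    s=snapshot(n)
    cv2.imwrite(f"pics/{n}4.png",s["frame"][:,:,::-1])
    for c in wedges(s):
        m=c.mean(axis=(0,1)); p=ray(s,*m,.008)
        if .45<p[0]<.72 and abs(p[1])<.15:
            a=cv2.approxPolyDP(c,5,True)[:,0]
            print(n,m.round(),p.round(3),[(tuple(map(int,q)),ray(s,*q,0.0)[:2].round(3).tolist(),ray(s,*q,0.019)[:2].round(3).tolist()) for q in a])
```

```text
t 8.5 tcp [0.5841 0.1482 0.1343] F [ 0.15 -0.37 -0.6 ] w 0.0156
q [ 0.23  0.55 -0.76  1.77  0.45  0.99 -0.54] tool x [ 0.003  0.002 -1.   ] y [0.986 0.164 0.004] z [ 0.164 -0.986 -0.001]
turn deg 1 [ 0.22 -0.08 -0.21]
turn deg -1 [-1.7978e+02  3.4000e-01 -1.3000e-01]
scene [266. 254.] [0.542 0.006 0.008] [((295, 252), [0.533, 0.079], [0.55, 0.077]), ((288, 240), [0.49, 0.066], [0.508, 0.063]), ((237, 255), [0.531, -0.067], [0.548, -0.067]), ((243, 268), [0.575, -0.054], [0.591, -0.053])]
```

View pics/wrist4.png

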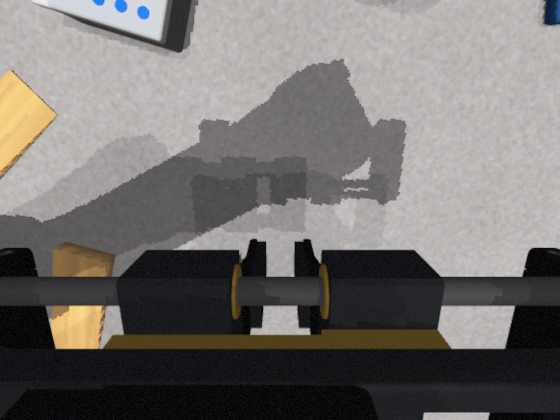

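Wedge now: thin edge mid ≈ (0.553,-0.061), on the foot's line (0.552) and parallel to it to within a few degrees. Next, go down behind the thick end.

Run:
```python
from h import *
p=FOOT-.325*D; p[2]=.006; print(p); to(p,[.987,.16,0])
```

```text
[0.5233   0.116175 0.006   ]
t 8.65 tcp [0.5845 0.1447 0.1339] F [ 0.37 -0.13  0.69] w 0.0153
q [ 0.23  0.55 -0.76  1.77  0.45  0.99 -0.54] tool x [ 0.003 -0.001 -1.   ] y [0.987 0.159 0.003] z [ 0.159 -0.987  0.001]
shift cm [12.77 -6.54  1.82]
turn deg 1 [-0.06  0.06 -0.18]
turn deg -1 [ 1.7994e+02 -2.9000e-01 -1.0000e-01]
```

Request:
move_arm --delta_rot '[[0, 0, 0], [0, 0, 0], [0, 0, 0], [0, 0, 0], [0, 0, 0], [0, 0, 0], [0, 0, 0], [0, 0, 0], [0, 0, 0], [0, 0, 0]]' --delta_pos '[[0, -3.3, 0.9], [0, -3.2, 0.9], [0, 0, 0], [3, 0, 0], [3, 0, 0], [3, 0, 0], [2, 0, 0], [1, 0, 0], [0, 0, 0], [0, 0, 0]]' --fingers '[0.18, 0.18, 0.18, 0.18, 0.18, 0.18, 0.18, 0.18, 0.18, 0.18]'

```text
time: 9.48
ee_pos: [0.5237, 0.1176, 0.0143]
orientation: [0.459, 0.538, -0.457, 0.54]
force: [0.7, 0.4, -0.0]
grip_width: 0.0155
```

```bash
cat >> h.py <<'E'
def st():
    to(None,[.987,.16,0]); p=sense()["ee_pos"]-FOOT; print("lat",(p[:2]@[.987,.16]).round(4),"along",(p@D).round(4),"z",p[2].round(4),"Fpush",(-sense()["force"]@D).round(2))
E
python3 - <<'E'
from h import *
st()
E
```

```text
t 9.48 tcp [0.5237 0.1176 0.0143] F [ 0.74  0.44 -0.01] w 0.0155
q [ 0.21  0.62 -0.66  2.01  0.59  0.71 -0.66] tool x [ 0.004  0.    -1.   ] y [0.987 0.161 0.004] z [ 0.161 -0.987  0.   ]
turn deg 1 [ 0.03  0.01 -0.22]
turn deg -1 [-1.7997e+02  3.5000e-01  1.0000e-02]
lat 0.0007 along -0.3263 z 0.0143 Fpush 0.32
```

Request:
move_arm --delta_rot '[[0, 0, 0], [0, 0, 0], [0, 0, 0], [0, 0, 0], [0, 0, 0], [0, 0, 0], [0, 0, 0], [0, 0, 0], [0, 0, 0], [0, 0, 0]]' --delta_pos '[[0.4, 0, 0], [0.4, 0, 0.5], [0, 0, 0.7], [0, 0, 0.7], [0, 0, 0.7], [0, 0, 0.7], [0, 0, 0.7], [0, 0, 0.7], [0, 0, 0.7], [0, 0, 0.7]]' --fingers '[0.18, 0.18, 0.18, 0.18, 0.18, 0.18, 0.18, 0.18, 0.18, 0.18]'

```text
time: 10.32
ee_pos: [0.5332, 0.0571, 0.006]
orientation: [0.459, 0.538, -0.457, 0.54]
force: [-0.1, -0.3, 0.1]
grip_width: 0.0155
```

Request:
move_arm --delta_rot '[[0, 0, 0], [0, 0, 0], [0, 0, 0], [0, 0, 0], [0, 0, 0], [0, 0, 0], [0, 0, 0], [0, 0, 0], [0, 0, 0], [0, 0, 0]]' --delta_pos '[[0, 0, 0.7], [0, 0, 0.7], [0, 0, 0.7], [0, 0, 0.7], [0, 0, 0.7], [0, 0, 0.7], [0, 0, 0.7], [0, 0, 0.7], [0, 0, 0], [0, 0, 0]]' --fingers '[0.18, 0.18, 0.18, 0.18, 0.18, 0.18, 0.18, 0.18, 0.18, 0.18]'

```text
time: 11.15
ee_pos: [0.5421, 0.0016, 0.0058]
orientation: [0.459, 0.538, -0.457, 0.539]
force: [-0.4, 0.1, -0.2]
grip_width: 0.0158
```

Run:
```python
from h import *
st()
for n in("scene","side"):
    s=snapshot(n)
    for c in wedges(s):
        m=c.mean(axis=(0,1)); p=ray(s,*m,.008)
        if .45<p[0]<.72 and abs(p[1])<.25:
            a=cv2.approxPolyDP(c,4,True)[:,0]
            print(n,m.round(),[(tuple(map(int,q)),ray(s,*q,0.0)[:2].round(3).tolist()) for q in a])
    if n=="scene": cv2.imwrite("pics/c5.png",cv2.resize(s["frame"][180:310,130:330,::-1],None,fx=4,fy=4,interpolation=2))
```

```text
t 11.15 tcp [0.5421 0.0016 0.0058] F [-0.43  0.15 -0.24] w 0.0158
q [ 0.42  0.64 -0.65  2.    0.6   0.7  -0.45] tool x [ 0.003  0.    -1.   ] y [0.987 0.16  0.003] z [ 0.16  -0.987  0.   ]
turn deg 1 [ 0.02  0.03 -0.19]
turn deg -1 [-1.7998e+02  2.9000e-01  4.0000e-02]
lat 0.0002 along -0.2088 z 0.0058 Fpush 0.22
scene [229. 261.] [((255, 253), [0.528, -0.022]), ((250, 247), [0.507, -0.034]), ((203, 260), [0.541, -0.152]), ((205, 274), [0.586, -0.146]), ((253, 264), [0.564, -0.029])]
```

View pics/c5.png

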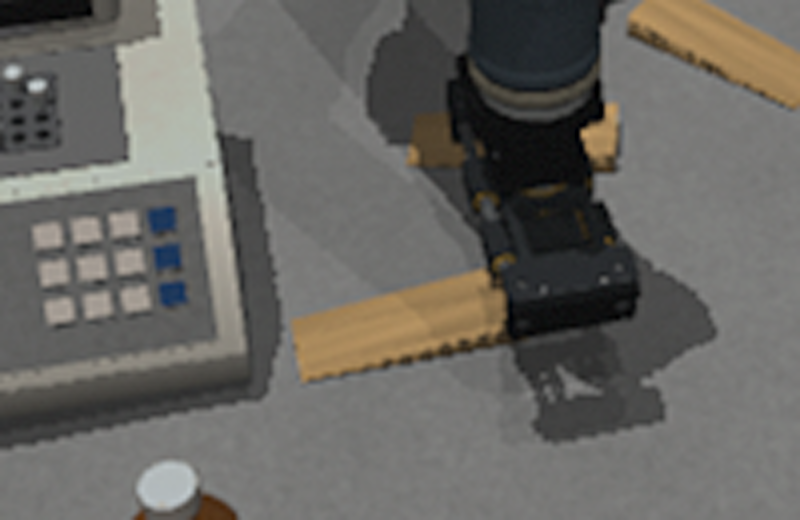

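The wedge is aligned (thin edge mid (0.5635,-0.149), 56 mm before the foot). I'll continue, then slow down.

Request:
move_arm --delta_rot '[[0, 0, 0], [0, 0, 0], [0, 0, 0], [0, 0, 0], [0, 0, 0], [0, 0, 0], [0, 0, 0], [0, 0, 0], [0, 0, 0], [0, 0, 0]]' --delta_pos '[[0, 0, 0.5], [0, 0, 0.5], [0, 0, 0.5], [0, 0, 0.5], [0, 0, 0.5], [0, 0, 0.5], [0, 0, 0.5], [0, 0, 0.5], [0, 0, 0.5], [0, 0, 0.5]]' --fingers '[0.18, 0.18, 0.18, 0.18, 0.18, 0.18, 0.18, 0.18, 0.18, 0.18]'

```text
time: 12.08
ee_pos: [0.5503, -0.0472, 0.0059]
orientation: [0.459, 0.538, -0.457, 0.54]
force: [-1.8, 7.2, 2.0]
grip_width: 0.0157
```

Request:
move_arm --delta_rot '[[0, 0, 0], [0, 0, 0], [0, 0, 0], [0, 0, 0], [0, 0, 0], [0, 0, 0], [0, 0, 0], [0, 0, 0], [0, 0, 0], [0, 0, 0]]' --delta_pos '[[0, 0, 0.3], [0, 0, 0.3], [0, 0, 0.3], [0, 0, 0.3], [0, 0, 0.3], [0, 0, 0.3], [0, 0, 0.3], [0, 0, 0.3], [0, 0, 0.3], [0, 0, 0.3]]' --fingers '[0.18, 0.18, 0.18, 0.18, 0.18, 0.18, 0.18, 0.18, 0.18, 0.18]'

```text
time: 12.92
ee_pos: [0.5551, -0.077, 0.0059]
orientation: [0.459, 0.538, -0.457, 0.54]
force: [-0.7, 2.7, 0.4]
grip_width: 0.0157
```

Run:
```python
from h import *
st()
```

```text
t 12.92 tcp [ 0.5551 -0.077   0.0059] F [-0.74  2.74  0.35] w 0.0157
q [ 0.55  0.66 -0.65  1.95  0.6   0.72 -0.3 ] tool x [ 0.003  0.    -1.   ] y [0.987 0.161 0.004] z [ 0.161 -0.987  0.   ]
turn deg 1 [ 0.08  0.02 -0.2 ]
turn deg -1 [-1.7992e+02  3.1000e-01  2.0000e-02]
lat 0.0005 along -0.1292 z 0.0059 Fpush 2.83
```

Request:
move_arm --delta_rot '[[0, 0, 0], [0, 0, 0], [0, 0, 0], [0, 0, 0], [0, 0, 0], [0, 0, 0], [0, 0, 0], [0, 0, 0], [0, 0, 0], [0, 0, 0]]' --delta_pos '[[0, 0, 0.3], [0, 0, 0.3], [0, 0, 0.3], [0, 0, 0.3], [0, 0, 0.3], [0, 0, 0.3], [0, 0, 0.3], [0, 0, 0.3], [0, 0, 0.2], [0, 0, 0.1]]' --fingers '[0.18, 0.18, 0.18, 0.18, 0.18, 0.18, 0.18, 0.18, 0.18, 0.18]'

```text
time: 13.75
ee_pos: [0.5595, -0.1038, 0.0059]
orientation: [0.459, 0.538, -0.457, 0.54]
force: [0.3, 3.1, 1.2]
grip_width: 0.0161
```

Request:
move_arm --delta_rot '[[0, 0, 0], [0, 0, 0], [0, 0, 0]]' --delta_pos '[[0, 0, 0.1], [0, 0, 0.1], [0, 0, 0.1]]' --fingers '[0.18, 0.18, 0.18]'

```text
time: 14.0
ee_pos: [0.5598, -0.1062, 0.0059]
orientation: [0.459, 0.538, -0.457, 0.54]
force: [-0.2, 3.5, 0.9]
grip_width: 0.0156
```

Request:
move_arm --delta_rot '[[0, 0, 0], [0, 0, 0], [0, 0, 0]]' --delta_pos '[[0, 0, 0.1], [0, 0, 0.1], [0, 0, 0.1]]' --fingers '[0.18, 0.18, 0.18]'

```text
time: 14.25
ee_pos: [0.5604, -0.1092, 0.0059]
orientation: [0.459, 0.538, -0.457, 0.54]
force: [-0.2, 3.3, 1.3]
grip_width: 0.0157
```

Run:
```python
from h import *
st()
```

```text
t 14.25 tcp [ 0.5604 -0.1092  0.0059] F [-0.24  3.28  1.25] w 0.0157
q [ 0.6   0.67 -0.65  1.93  0.6   0.74 -0.24] tool x [ 0.003  0.    -1.   ] y [0.987 0.162 0.003] z [ 0.162 -0.987  0.   ]
turn deg 1 [ 0.09  0.01 -0.2 ]
turn deg -1 [-1.7991e+02  3.1000e-01  1.0000e-02]
lat 0.0005 along -0.0966 z 0.0059 Fpush 3.28
```

Request:
move_arm --delta_rot '[[0, 0, 0], [0, 0, 0], [0, 0, 0]]' --delta_pos '[[0, 0, 0.1], [0, 0, 0.1], [0, 0, 0.1]]' --fingers '[0.18, 0.18, 0.18]'

```text
time: 14.5
ee_pos: [0.5608, -0.1121, 0.0059]
orientation: [0.459, 0.538, -0.457, 0.54]
force: [-0.5, 4.2, 1.1]
grip_width: 0.0161
```

Request:
move_arm --delta_rot '[[0, 0, 0], [0, 0, 0]]' --delta_pos '[[0, 0, 0.1], [0, 0, 0]]' --fingers '[0.18, 0.18]'

```text
time: 14.67
ee_pos: [0.561, -0.1124, 0.006]
orientation: [0.459, 0.538, -0.457, 0.54]
force: [-1.2, 4.6, 0.7]
grip_width: 0.0157
```

Request:
move_arm --delta_rot '[[0, 0, 0], [0, 0, 0]]' --delta_pos '[[0, 0, 0.1], [0, 0, 0]]' --fingers '[0.18, 0.18]'

```text
time: 14.83
ee_pos: [0.561, -0.1126, 0.006]
orientation: [0.459, 0.539, -0.456, 0.539]
force: [-0.5, 5.4, 1.1]
grip_width: 0.0159
```

Request:
move_arm --delta_rot '[[0, 0, 0], [0, 0, 0]]' --delta_pos '[[0, 0, 0.1], [0, 0, 0]]' --fingers '[0.18, 0.18]'

```text
time: 15.0
ee_pos: [0.561, -0.1128, 0.0059]
orientation: [0.459, 0.539, -0.456, 0.539]
force: [-1.5, 7.1, 1.1]
grip_width: 0.0153
```

Request:
move_arm --delta_rot '[[0, 0, 0], [0, 0, 0], [0, 0, 0]]' --delta_pos '[[0, 0, 0.1], [0, 0, 0.1], [0, 0, 0]]' --fingers '[0.18, 0.18, 0.18]'

```text
time: 15.25
ee_pos: [0.5612, -0.1132, 0.006]
orientation: [0.459, 0.54, -0.455, 0.539]
force: [-1.6, 10.2, 2.3]
grip_width: 0.0154
```

Run:
```python
from h import *
st()
s=snapshot("scene"); cv2.imwrite("pics/c6.png",cv2.resize(s["frame"][160:310,60:310,::-1],None,fx=3.2,fy=3.2,interpolation=2))
```

```text
t 15.25 tcp [ 0.5612 -0.1132  0.006 ] F [-1.61 10.19  2.31] w 0.0154
q [ 0.61  0.68 -0.66  1.92  0.59  0.74 -0.22] tool x [ 0.003  0.005 -1.   ] y [0.987 0.163 0.004] z [ 0.163 -0.987 -0.005]
turn deg 1 [ 0.2  -0.26 -0.21]
turn deg -1 [-179.8     0.32   -0.41]
lat 0.0007 along -0.0925 z 0.006 Fpush 10.32
```

View pics/c6.png

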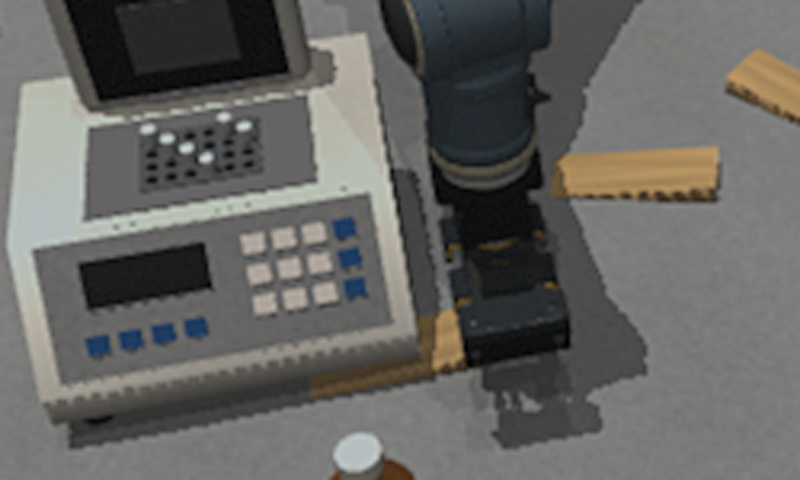

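The cycler's corner has risen (crop (420,365) to (418,350)), and the push force climbs sharply at the expected depth, so it is snug. I'll withdraw straight back, then up.

Request:
move_arm --delta_rot '[[0, 0, 0], [0, 0, 0], [0, 0, 0], [0, 0, 0], [0, 0, 0], [0, 0, 0], [0, 0, 0], [0, 0, 0], [0, 0, 0], [0, 0, 0]]' --delta_pos '[[0, 0, -0.5], [0, 0, -0.5], [0, 0, -2], [0, 0, -3], [0, 0, -3], [-3, 0, -2], [-3, 0, -2], [-4, 0, -2], [-4, 0, 0], [0, 0, 0]]' --fingers '[0.18, 0.18, 0.18, 0.18, 0.18, 0.18, 0.18, 0.18, 0.18, 0.18]'

```text
time: 16.13
ee_pos: [0.5419, 0.0315, 0.1506]
orientation: [0.461, 0.535, -0.453, 0.544]
force: [1.3, 0.9, 0.1]
grip_width: 0.016
```

Request:
move_arm --delta_rot '[[0, 0, 0], [0, 0, 0], [0, 0, 0], [0, 0, 0], [0, 0, 0], [0, 0, 0], [0, 0, 0]]' --delta_pos '[[0, 0, -3], [0, 0, -3], [0, 0, 0], [0, 0, 0], [0, 0, 0], [0, 0, 0], [0, 0, 0]]' --fingers '[0.18, 0.18, 0.18, 0.18, 0.18, 0.18, 0.18]'

```text
time: 16.72
ee_pos: [0.5278, 0.0871, 0.1429]
orientation: [0.459, 0.537, -0.458, 0.539]
force: [0.0, -0.1, -0.5]
grip_width: 0.0156
```

Run:
```python
from h import *
import pickle
st()
s=snapshot("scene"); b=snapshot("side"); S=pickle.load(open("s0.pkl","rb"))
for n,q in(("scene",s),("side",b)):
    for c in wedges(q):
        m=c.mean(axis=(0,1)); p=ray(q,*m,.008); print(n,p.round(3),cv2.contourArea(c))
cv2.imwrite("pics/c7.png",cv2.resize(s["frame"][160:310,60:310,::-1],None,fx=3.2,fy=3.2,interpolation=2))
# white/blue keypad button shift since the start and since the snug picture
old=cv2.imread("pics/c6.png"); new=cv2.imread("pics/c7.png")
f=lambda a,c:cv2.matchTemplate(c[200:345,60:400],a[215:330,80:385],cv2.TM_CCOEFF_NORMED)
m=f(old,new); _,v,_,l=cv2.minMaxLoc(m); print("shift snug->released crop px",(l[0]-20,l[1]-15),v)
```

```text
t 16.72 tcp [0.5278 0.0871 0.1429] F [ 0.01 -0.09 -0.47] w 0.0156
q [ 0.39  0.45 -0.82  1.92  0.4   0.94 -0.46] tool x [ 0.003 -0.    -1.   ] y [0.987 0.159 0.003] z [ 0.159 -0.987  0.001]
turn deg 1 [-0.05  0.06 -0.18]
turn deg -1 [ 1.7994e+02 -2.8000e-01 -9.0000e-02]
lat -0.0002 along -0.2955 z 0.1429 Fpush -0.09
scene [ 0.713 -0.215  0.008] 302.0
scene [ 0.582 -0.184  0.008] 387.0
scene [0.501 0.76  0.008] 710.5
scene [ 0.397 -0.024  0.008] 446.0
scene [0.192 0.292 0.008] 414.0
scene [-1.121  0.688  0.008] 1063.5
side [0.184 0.292 0.008] 1079.5
side [0.307 0.151 0.008] 924.0
shift snug->released crop px (0, 0) 0.9997063875198364
```

View pics/c7.png

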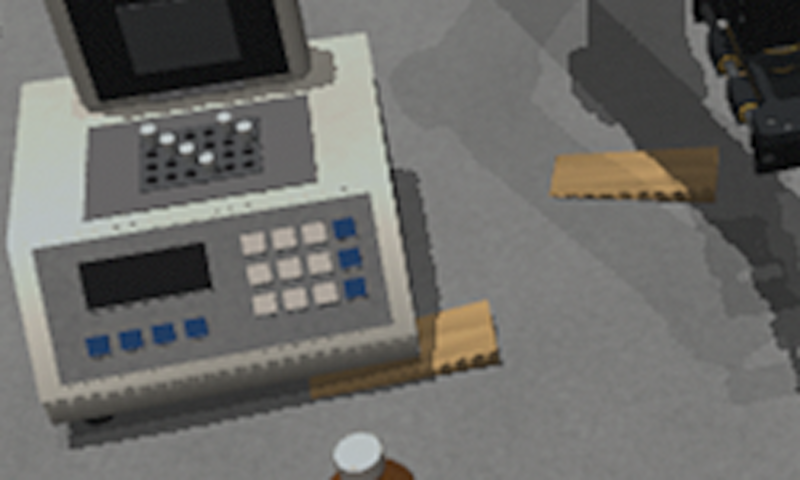

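```bash
python3 -c "
from h import *
job_done()"
```

```text
the job is handed in; nothing more can be done
```

The wedge is under the short foot, the cycler stands level as far as I can measure, and the job is handed in. The robot clock read about 17 s of the 72 s allowed.

**What I did:** I chose the wedge farthest from the base, at about (0.575, 0.00). I nudged it sideways along the bench to line up with the short foot. Then I pushed its thick end with the fingertips along the cycler's -y. I never gripped or lifted it.

**When I stopped:** Sliding took 3–4 N. The force then climbed to about 10 N while the wedge moved less than 1 mm. By the fingertip position, the thin edge was about 57 mm past the foot, against the 58 mm expected. I then drew the hand straight back and up, clear of everything.

**Last checks:**
- The cycler's short-foot corner rose by about 5 px in the picture, at least the roughly 3.4 px that 11 mm should give.
- The cycler's front did not shift between the snug picture and the one after the hand was withdrawn.
- In the final crop, the cycler and the neighbouring wedges were where they started. The bottle is only partly in that crop, and I did not re-check the tip box and beaker; the hand went near none of the three.
- The force on the tool read about zero.

**Limits:** The side camera was blocked by the arm when I looked, so it could not confirm the wedge. Levelness rests on the force rise, the push depth and the scene picture. I did not test rocking by touching the cycler.

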